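# Level a hinged machine bed with a wedge

## Robot

A 7-joint arm with a two-finger parallel gripper is mounted at the origin on the work surface. World frame = base frame: x ahead of the robot, y to its left, z up, the work surface at z = 0. Lengths are in mm, angles in degrees, forces in N, time in s.
With the tool pointing down it reaches from about 400 to 875 mm from the base axis. Payload 6.5 kg.
Tool frame: the origin (TCP) lies midway between the tips of the shut fingers; the grasp point (between the pads) lies 19 mm behind it; z points along the fingers, y is the direction in which the jaws open and shut (so a half turn about z gives the same grasp; the last joint's range is limited). The gripper opens to 85 mm and grips with 20 to 120 N. Pads are 22 mm wide; open, the fingers measure 114 mm over their backs; the gripper's body (76 mm by 85 mm) begins 54 mm behind the grasp point. The pads swing forward as they close: fully open they stand 13 mm farther back than shut.
Start: joints at [72.926, 30.733, -0.252, 88.115, 0.149, 61.152, -4.079], TCP at [149.321, -632.609, 231.29] pointing down, gripper open.
Joint ranges: [-154.64, 154.64], [-21.42, 123.67], [-72.66, 72.17], [13.99, 137.28], [-74.86, 254.86], [10.95, 109.41], [-158.01, 158.01]. Speed limits (degrees/s): [136.94, 136.94, 180, 180, 180, 180, 180].

## Interface

Orientations are given as a 3x3 rotation matrix whose columns are the frame's x, y, z axes.
In Python, from workcell import ctrl, cams, order gives the robot as it stands.
- The arm moves only by the tool play_rows, never from a script. Its argument "increments" is a list that holds one entry, the list of rows, each a list of 5 numbers: the finger opening in cm, from 0 to 8.54, then the shift along the tool's x, y, z in cm, then the turn about the tool's z in degrees. In form: [[[hand, tx, ty, tz, roll], ...]]. A call has 1 to 5 rows; each row is the pose to reach, as a shift and turn from the pose measured when the call began, along the tool's axes at that moment; what a row does not reach only later rows make up. A row lasts 1/8 s, in which the tool goes at most 62.5 mm and 10.7 degrees, less where a joint would pass 70% of its speed; a pose out of reach is approached as far as the arm can. A call with a gripper value outside its range is refused whole. The fingers move at their own pace and stop on an object; "force" is the grip in N (left out, the last holds). Time passes only in rows, so rows that repeat a pose let the fingers close. It gives the time, the measured TCP pose, the force and the opening at its end, in the units of the state.
- ctrl.read_state(): the state, without advancing time (a new reading comes with each control period).
- cams.snapshot(name): name is "scene" or "top" or "wrist"; returns the picture (420x560x3 uint8, red, green, blue); there is no depth.
- cams.get_calibration(name): a dict with "camera_matrix" (3x3 intrinsics, pixels), "rvec" (rotation vector, rad) and "tvec" (3), from world to camera coordinates, as OpenCV has them. Camera axes: x right, y down, z forward; pixel columns grow to the right and rows downward; lengths in mm; the calibration is good to about 2 mm. A picture is of the moment at which its call begins: read the wrist's pose just before it. get_calibration takes no time and is no camera call; for the wrist camera it gives the pose at the moment of the call.
- order.sign_off(): hands the job in, once; it reports no verdict.
The state is a dict: "time": time; "joint_pos": joint angles; "qd": joint speeds; "joint_efforts": joint torques, N m; "position": TCP position; "eef_rot": TCP orientation; "force": force on the tool from outside, world axes, zero at the start; "wrist_torque": the same for the moment, N m; "gripper_width": opening from 0.0 (shut) to 1.0 (fully open).
Only numpy, scipy, OpenCV 4.12 (cv2) and the standard library are available. Lean on these libraries where they do the work, as an engineer would, in place of code of your own. Each camera call takes 0.05 s, during which the arm holds its last target. There are 200 camera calls.

## Task

Level the hinged aluminium bed: lift the orange wedge out of its rack, lay it flat on the bench and let go of it, then take hold of it again across its width and push its thin end under the low front edge of the bed until the red ball in the window of the yellow level stands in the middle between its two black lines. Leave the wedge there, flat on the bench and carrying the bed, and leave the other things on the bench where they are.

Things in the scene. Friction and masses are not known exactly. Their poses are not given: they have to be found in the camera images.
- wedge: orange plastic wedge, 0.2 kg, 170 mm long, 52 wide, 27 thick at the butt to 4 at the thin end; both sloping faces alike, may lie on either. It starts standing on a long edge in a rack slot. Origin: middle of the length and thickness, on that edge face. x along the length to the thin end, y across the thickness (upright, either way, when it lies flat), z across the width (body spans z 0 to 52).
- wedge_tip (a point): centre of the wedge's thin end (4 mm thick). The taper is even, 0.135 mm per mm, so the wedge is 15.5 mm thick at mid-length. Centre of mass 21 mm from mid-length towards the butt, where it is 18 mm thick.
- wedge_butt (a point): centre of the wedge's thick end face (27 x 52 mm)
- rack: grey fixed rack 190 x 135 mm, origin at the centre of its underside on the bench; two slots along its x, centred 42.5 mm to either side (y); each 34 mm wide inside, floor 6 mm and wall tops 24 mm above the bench, walls 4 mm thick, ends open. The wedge stands in one slot (top 58 mm above the bench, thin end to the rack's +x), a packer in the other.
- mount: blue fixed mount of the bed. Origin straight below the middle of the bed's front edge, 0 to 6 mm above the bench (its height varies); x level from there to the hinge, the way to push the wedge; y along the front edge; z up. A level bed has its underside 15 mm above this origin. Hinge at x = 190; cheeks from x = 160 at y = +-107 mm, 50 mm high. Under the bed the bench is free up to x = 220 mm.
- nose (a point): middle of the bed's lower front edge (moves with it). The bed is an aluminium plate 205 x 180 x 14 mm, 0.9 kg, hinged at the far end; the front edge hangs on a stop 8 to 14 mm above the bench and must rise 7 mm. The wedge enters freely for 30 to 75 mm, then lifts; level comes at 80 to 128 mm in. Things on the bed rise at most 36 mm above it.
- level_middle (a point): middle of the level's window, between its two black lines. The level is yellow, 152 x 32 x 26 mm, fixed on the middle of the bed along the mount's x; its window is on top, with a red ball in a curved tube. The wedge stays where it is left under the bed.
- ball (a joint): place of the red ball (16 mm diameter) in the level's window, in m along the mount's x: 0 centred; it rolls to the low side: negative towards the front edge (front too low; -0.026 at the start), positive towards the hinge (front too high). It settles in about 1.5 s. The black lines stand 12 mm either side of the centre; a centred ball touches neither. Once the wedge lifts, each mm pushed moves it 0.5 mm.
- packer: aluminium parallel packer, a plain bar 160 x 20 x 46 mm, standing on edge in the other slot of the rack; origin at the centre of its underside, x along it. To be left alone.
- screwdriver: screwdriver 190 mm long with black handle, lying on the bench; leave alone
- collar: aluminium ring, 68 mm outer diameter, 30 mm high; origin at the centre of its underside; leave alone
- wrench: steel wrench 160 mm long lying on the bench; leave alone
- terminals: grey terminal block with yellow markers, 50 x 120 x 47 mm; leave alone
- jar: white jar with black lid, 60 mm diameter, 85 mm high; leave alone
- flange: turned steel flange, 80 mm diameter, 40 mm high; leave alone
Things that resemble listed ones, but are neither listed nor needed, are in the scene too. Of the things shaped like the wedge, the orange one is meant. Several things have the shape of the rack; the one meant has the colours described above.

How it is judged (in metres and radians):
On the way, in this order (a step that is already met when the one before it is completed fails the run):
1. the wedge lies flat on the bench, not under load and not touched by the fingers (angle between the y axis of wedge and the z axis of mount, either way round below 0.15 rad and height (world z) of wedge below 0.03 m and contact force between the fingers and wedge below 0.1 N and contact force between wedge and bed below 0.2 N and linear speed of wedge below 0.02 m/s and contact force between wedge and rack below 0.1 N), for 0.2 s.
2. the flat wedge is held again between the fingers, across its width (angle between the y axis of wedge and the z axis of mount, either way round below 0.15 rad and x of the grasp point in the frame of wedge between -0.09 and 0.09 m and z of the grasp point in the frame of wedge between 0.006 and 0.046 m and contact force between the fingers and wedge above 5 N), for 0.2 s.
At the end, for the whole second after the job is handed in: The ball stands within 4 mm of the middle of the level; the wedge lies flat (within about 8 degrees) on the bench, at rest, its thin end at least 50 mm behind the front edge, carrying the bed (more than 1 N) (value of joint ball between -0.004 and 0.004 m and angle between the y axis of wedge and the z axis of mount, either way round below 0.15 rad and height (world z) of wedge below 0.03 m and contact force between wedge and bed above 1 N and x of wedge_tip in the frame of mount above 0.05 m and linear speed of wedge below 0.01 m/s); the robot touches nothing.
It fails at once if the packer is moved by more than 30 mm (distance of packer from where it was at the start of the episode above 0.03 m).
It fails at once if another thing on the bench is moved by more than 40 mm (distance of any of screwdriver, collar, wrench, terminals, jar, flange from where it was at the start of the episode above 0.04 m).
It also fails if it takes over 58 s, if anything falls off the work surface, if the arm or the gripper's body presses on something with over 40 N, if the wrist force passes 120 N, or if a joint passes its speed limit or range.

## Working session

There is one attempt and no reset: what is moved stays moved. The work goes in short steps, Python scripts to look and compute and a tool call to move; the robot and the scene stay as the last step left them, time stands still between calls to the robot, and variables do not carry over. Pictures are saved under pics/ and viewed, about 8 in all and at most 12, crops included, and the job is handed in when it is done.

Besides the shell and the picture viewer there is one more tool, called after "Call:" by a JSON object that holds its "name" and its "arguments", one argument or row to a line. play_rows: Moves the arm, as the interface text tells. Its arguments: {"type":"object","properties":{"increments":{"type":"array"},"force":{"type":"number"}},"required":["increments"]}

```bash
mkdir -p pics; cat > h.py <<'E'
import numpy as np,cv2
from workcell import ctrl,cams,order
def cal(n):
    c=cams.get_calibration(n);K=np.array(c["camera_matrix"],float);R=cv2.Rodrigues(np.array(c["rvec"],float))[0];t=np.array(c["tvec"],float).ravel();return K,R,t
def ray(n,u,v,z,c=None):
    K,R,t=c or cal(n);C=-R.T@t;d=R.T@np.linalg.inv(K)@[u,v,1];return C+d*(z-C[2])/d[2]
def proj(n,p,c=None):
    K,R,t=c or cal(n);q=K@(R@np.asarray(p,float)+t);return q[:2]/q[2]
def snap(n,f):
    im=np.array(cams.snapshot(n));cv2.imwrite('pics/'+f,im[:,:,::-1]);return im
E
python3 - <<'E'
from h import *
a=snap('top','t0.png');b=snap('scene','s0.png')
cv2.imwrite('pics/both.png',cv2.resize(np.vstack([a]),None,fx=1.42,fy=1.42,interpolation=cv2.INTER_CUBIC)[:,:,::-1])
for n in('top','scene'):
    K,R,t=cal(n);print(n,-R.T@t,R[2],K[0,0])
s=ctrl.read_state();print({k:np.round(v,3).tolist() for k,v in s.items()})
E
```

```text
top [ 191.04821845    4.99462486 1540.71474404] [ 0.20899768 -0.02286765 -0.97764873] 536.964327003792
scene [1345.37643786 -269.36609678  803.43744335] [-0.72639709  0.22922184 -0.64792331] 386.3018442134264
{'time': 0.1, 'joint_pos': [72.926, 30.774, -0.252, 88.166, 0.151, 61.151, -4.08], 'qd': [0.028, -0.134, -0.01, -0.229, 0.041, 0.015, 0.024], 'joint_efforts': [0.002, -58.457, 1.052, -25.978, 0.013, 0.005, -0.0], 'position': [149.145, -632.066, 230.489], 'eef_rot': [[0.973, 0.23, -0.001], [0.23, -0.973, 0.001], [-0.0, -0.002, -1.0]], 'force': [0.243, 0.286, -0.612], 'wrist_torque': [0.004, 0.018, 0.065], 'gripper_width': 0.998}
```

View pics/both.png

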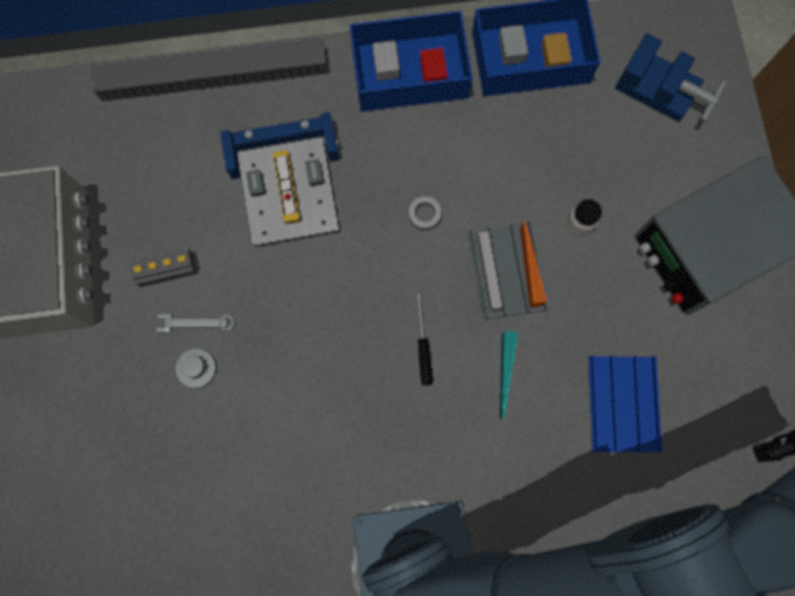

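View pics/s0.png

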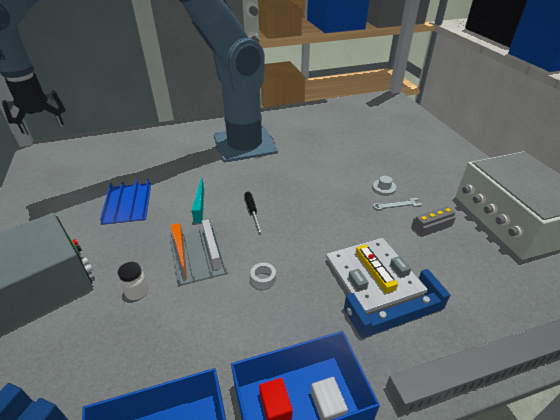

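The top picture (scale 1.42) shows the orange wedge in the grey rack at about (534,262) and the packer at (489,270). The bed is at (290,190), with the ball at (287,197).
Possible mix-ups are the teal wedge (509,375) and the blue rack (625,403). I choose the orange wedge in the grey rack and will check it in a close crop.

```bash
python3 - <<'E'
from h import *
a=cv2.imread('pics/t0.png')
x=cv2.resize(a[145:230,320:395],None,fx=5.3,fy=5.3,interpolation=cv2.INTER_CUBIC)
y=cv2.resize(a[75:180,150:245],None,fx=4.2,fy=4.2,interpolation=cv2.INTER_CUBIC)
print(x.shape,y.shape)
h=max(x.shape[0],y.shape[0]);p=lambda i:cv2.copyMakeBorder(i,0,h-i.shape[0],0,0,cv2.BORDER_CONSTANT)
cv2.imwrite('pics/c0.png',np.hstack([p(x),p(y)]))
E
```

```text
(450, 398, 3) (441, 399, 3)
```

View pics/c0.png

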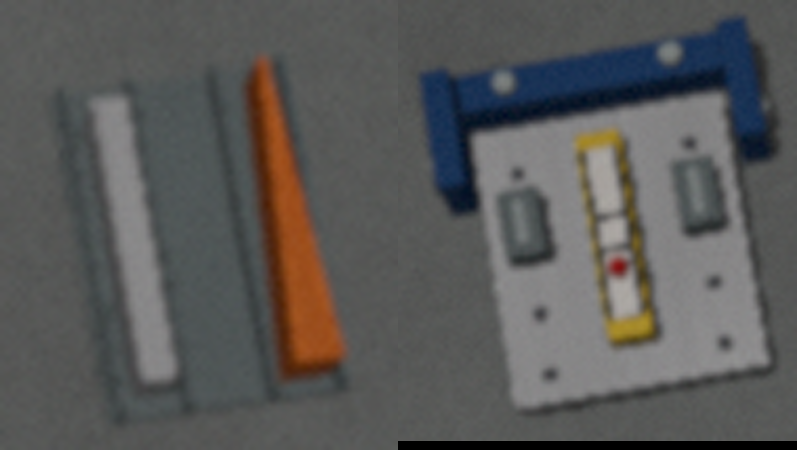

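```bash
python3 - <<'E'
from h import *
f=lambda u,v:((u+.5)/5.3+320-.5,(v+.5)/5.3+145-.5)
g=lambda u,v:((u-398+.5)/4.2+150-.5,(v+.5)/4.2+75-.5)
t=ray('top',*f(262,60),58);b=ray('top',*f(315,358),58);print('wedge tip,butt',t,b,np.linalg.norm(t-b),np.degrees(np.arctan2(*(t-b)[1::-1])))
for n,p in dict(r0=(57,92),r1=(275,62),r2=(345,390),r3=(118,422)).items():print(n,ray('top',*f(*p),20 if n<'r2' else 6))
L=ray('top',*g(516,408),24);R=ray('top',*g(772,366),24);print('front',L,R,np.linalg.norm(L-R),(L+R)/2,np.degrees(np.arctan2(*(L-R)[1::-1])))
l0=ray('top',*g(600,135),52);l1=ray('top',*g(632,335),52);print('lev',l0,l1,np.degrees(np.arctan2(*(l0-l1)[1::-1])),np.linalg.norm(l0-l1))
L=ray('top',*g(472,130),30);R=ray('top',*g(727,92),30);print('back',L,R)
for n,q in dict(screw=(425,340),wrench=(195,323),flange=(195,368),term=(163,268),collar=(425,212),teal=(509,375),jar=(586,214)).items(): print(n,ray('top',q[0]/1.42,q[1]/1.42,15).round())
E
```

```text
wedge tip,butt [ 638.07781591 -312.88723027   58.        ] [ 470.52165582 -313.18682963   58.        ] 167.55642793907415 0.10244780301331154
r0 [ 646.26502489 -204.73963509   20.        ]
r1 [ 647.4185258  -328.03093998   20.        ]
r2 [ 460.40064336 -337.61253873    6.        ]
r3 [ 459.17215553 -211.18937789    6.        ]
front [674.7812067  244.87161766  24.        ] [681.4963659   63.65633369  24.        ] 181.33966060801595 [678.1387863  154.26397568  24.        ] 92.12219581647632
lev [857.55483956 163.16841334  52.        ] [707.52573687 155.99532328  52.        ] 2.737302599780272 150.200482275181
back [883.43549381 256.09112762  30.        ] [888.10093516  71.65595043  30.        ]
screw [430. -82.  15.]
wrench [526. 378.  15.]
flange [434. 385.  15.]
term [651. 435.  15.]
collar [ 699. -120.   15.]
teal [ 337. -239.   15.]
jar [ 650. -453.   15.]
```

The crop confirms it: the orange wedge stands in the right slot with its thin end toward +x, at about x 470..638, y −313. The ball is on the front side of the lines. Moving above the wedge now.

Call:
{"name": "play_rows", "arguments": {
  "increments": [
    [[5.5,9,-4.4,0,4],[5.5,18,-8.9,0,8],[5.5,27,-13.3,0,12.3],[5.5,36,-17.8,0,12.3],[5.5,44.7,-22.2,0,12.3]]
  ],
  "force": 40
}}

```text
time: 0.72
position: [391.0, -431.4, 230.6]
eef_rot: [[1.0, 0.017, -0.001], [0.017, -1.0, 0.002], [-0.001, -0.002, -1.0]]
force: [0.3, -0.9, 0.5]
gripper_width: 0.642
```

Call:
{"name": "play_rows", "arguments": {
  "increments": [
    [[5.5,14.4,-11.6,1,0],[5.5,14.4,-11.6,2,0],[5.5,14.4,-11.6,3,0],[5.5,14.4,-11.6,3,0],[5.5,14.4,-11.6,3,0]]
  ]
}}

```text
time: 1.35
position: [532.4, -313.0, 200.1]
eef_rot: [[1.0, 0.018, -0.002], [0.018, -1.0, 0.002], [-0.002, -0.002, -1.0]]
force: [0.3, -0.6, -0.0]
gripper_width: 0.646
```

```bash
python3 - <<'E'
from h import *
c=cal('wrist');print(ctrl.read_state()['position'],-c[1].T@c[2],c[1][2])
a=snap('wrist','w0.png')
for p in ((638,-313,58),(470,-313,58)):print(proj('wrist',p,c))
np.savez('c1.npz',*c)
E
```

```text
[ 532.44284831 -312.95498007  200.08182672] [ 600.07339384 -313.24341847  343.47728439] [-0.27012194 -0.00249293 -0.96282289]
[281.14295055  58.86295917]
[277.69143281 258.40730959]
```

View pics/w0.png

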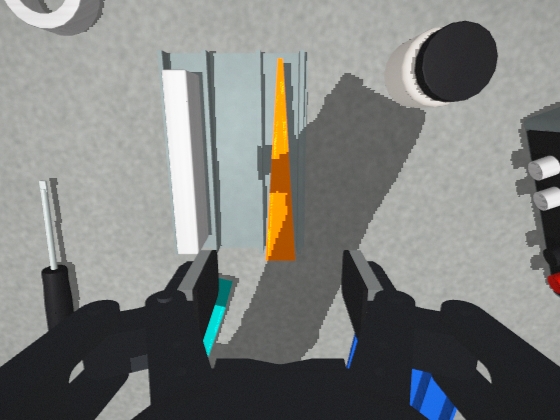

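The wrist picture shows the wedge's thin end at (280,59) and its butt at (281,260), within 3 px of the prediction. Descending and gripping.

Call:
{"name": "play_rows", "arguments": {
  "increments": [
    [[5.5,0,0,5.5,0],[5.5,0,0,11,0],[5.5,0,0,15,0],[5.5,0,0,17,0],[5.5,0,0,17,0]]
  ]
}}

```text
time: 2.02
position: [530.5, -314.8, 30.0]
eef_rot: [[1.0, 0.014, -0.003], [0.014, -1.0, 0.001], [-0.003, -0.001, -1.0]]
force: [-0.0, -0.5, 0.0]
gripper_width: 0.637
```

Call:
{"name": "play_rows", "arguments": {
  "increments": [
    [[0.5,0,0,0,0],[0.5,0,0,0,0],[0.5,0,0,0,0],[0.5,0,0,0,0],[0.5,0,0,0,0]]
  ],
  "force": 60
}}

```text
time: 2.65
position: [531.5, -315.5, 31.9]
eef_rot: [[1.0, 0.014, -0.001], [0.014, -1.0, -0.0], [-0.001, 0.0, -1.0]]
force: [-0.8, 0.3, 5.5]
gripper_width: 0.211
```

Call:
{"name": "play_rows", "arguments": {
  "increments": [
    [[0.5,0,0,-3,0],[0.5,0,0,-6,0],[0.5,0,0,-9,0],[0.5,0,-4,-9,0],[0.5,0,-9,-9,0]]
  ]
}}

```text
time: 3.28
position: [530.5, -225.8, 123.2]
eef_rot: [[1.0, 0.011, 0.001], [0.011, -1.0, -0.002], [0.001, 0.002, -1.0]]
force: [0.5, 1.0, -3.3]
gripper_width: 0.21
```

```bash
python3 - <<'E'
from h import *
snap('wrist','w1.png');print(ctrl.read_state()['force'])
E
```

```text
[-1.00941111  9.47483854 -3.26757484]
```

View pics/w1.png

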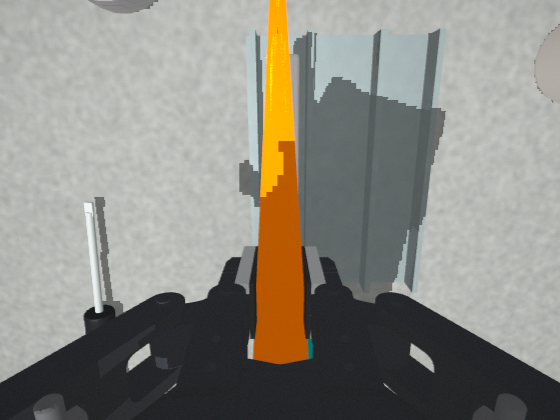

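The wrist picture shows the wedge held between the pads at about (280,300) and its slot empty. Carrying it over.

Call:
{"name": "play_rows", "arguments": {
  "increments": [
    [[0.5,0.1,-5,0,0],[0.5,0.2,-11,0,-1],[0.5,0.3,-17,0,-1.9],[0.5,0.4,-23,0,-1.9],[0.5,0.5,-29,0,-1.9]]
  ]
}}

```text
time: 3.95
position: [530.0, 76.4, 125.0]
eef_rot: [[0.999, 0.054, 0.0], [0.054, -0.999, 0.006], [0.001, -0.006, -1.0]]
force: [0.2, -0.1, -1.7]
gripper_width: 0.213
```

Call:
{"name": "play_rows", "arguments": {
  "increments": [
    [[0.5,0.5,-4.9,0,0.5],[0.5,0.5,-4.9,3.5,0.5],[0.5,0.5,-4.9,7,0.5],[0.5,0.5,-4.9,9,0.5],[0.5,0.5,-4.9,9.3,0.5]]
  ]
}}

```text
time: 4.58
position: [531.5, 125.8, 31.5]
eef_rot: [[0.999, 0.045, -0.002], [0.045, -0.999, 0.005], [-0.001, -0.005, -1.0]]
force: [0.6, -0.2, -1.5]
gripper_width: 0.212
```

Call:
{"name": "play_rows", "arguments": {
  "increments": [
    [[0.5,0,0,0.2,0],[0.5,0,0,0.4,0],[0.5,0,0,0.5,0],[0.5,0,0,0.5,0]]
  ]
}}

```text
time: 5.08
position: [531.7, 125.9, 26.9]
eef_rot: [[0.999, 0.045, -0.001], [0.045, -0.999, 0.005], [-0.001, -0.005, -1.0]]
force: [-0.5, 0.2, -2.6]
gripper_width: 0.216
```

Not in contact yet; lowering a little further.

Call:
{"name": "play_rows", "arguments": {
  "increments": [
    [[0.5,0,0,0.1,0],[0.5,0,0,0.2,0],[0.5,0,0,0.25,0],[0.5,0,0,0.25,0]]
  ]
}}

```text
time: 5.58
position: [531.9, 126.1, 25.9]
eef_rot: [[0.999, 0.046, -0.001], [0.046, -0.999, 0.005], [-0.001, -0.005, -1.0]]
force: [-4.9, -0.6, 15.2]
gripper_width: 0.214
```

Call:
{"name": "play_rows", "arguments": {
  "increments": [
    [[4,0,0,-0.1,0],[8.5,0,0,-0.3,0],[8.5,0,0,-0.4,0],[8.5,0,0,-0.4,0],[8.5,0,0,-0.4,0]]
  ]
}}

```text
time: 6.2
position: [531.8, 126.0, 29.7]
eef_rot: [[0.999, 0.045, -0.001], [0.045, -0.999, 0.005], [-0.001, -0.005, -1.0]]
force: [-0.5, 0.3, 0.5]
gripper_width: 0.988
```

Call:
{"name": "play_rows", "arguments": {
  "increments": [
    [[8.5,0,-1.2,0,0],[8.5,0,-2.4,0,0],[8.5,0,-3.0,0,0],[8.5,0,-3.5,0,0],[8.5,0,-4,0,0]]
  ]
}}

```text
time: 6.82
position: [530.1, 166.0, 30.0]
eef_rot: [[0.999, 0.045, -0.001], [0.045, -0.999, 0.005], [-0.001, -0.005, -1.0]]
force: [-0.1, 0.6, 1.3]
gripper_width: 0.996
```

Call:
{"name": "play_rows", "arguments": {
  "increments": [
    [[8.5,0,-0.5,0,0],[8.5,0,-1,0,0],[8.5,0,-1.5,0,0],[8.5,0,-1.5,0,0],[8.5,0,-1.5,0,0]]
  ]
}}

```text
time: 7.45
position: [529.4, 180.8, 30.0]
eef_rot: [[0.999, 0.045, -0.001], [0.045, -0.999, 0.004], [-0.001, -0.004, -1.0]]
force: [0.3, 1.0, 0.1]
gripper_width: 0.997
```

```bash
python3 - <<'E'
from h import *
snap('wrist','w2.png');print(ctrl.read_state()['force'],ctrl.read_state()['position'])
E
```

```text
[-0.45111016  0.35561215 -0.11666048] [529.44341858 180.65041127  30.01766763]
```

View pics/w2.png

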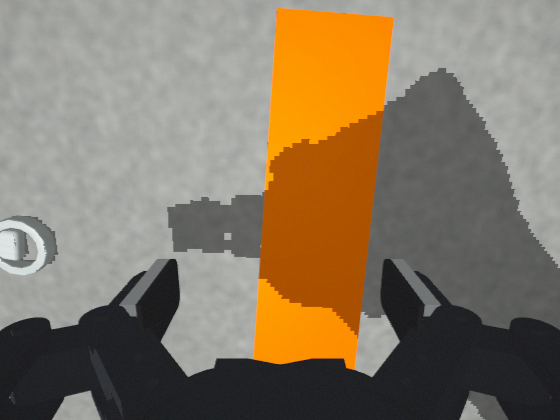

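The wedge lies flat, with its thin-end corners at (277,9) and (392,18), and the fingers are clear of it. Computing its pose and measuring the bed again.

```bash
python3 - <<'E'
from h import *
a=ray('wrist',277,9,4);b=ray('wrist',392,18,4)
print(a,b,np.linalg.norm(a-b));m=(a+b)/2;d=a-b
th=np.arctan2(-d[0],d[1]);u=np.array([np.cos(th),np.sin(th)]);print('tip',m,'yaw',np.degrees(th))
for q in((358,330),(256,330)):print(ray('wrist',*q,20))
ang=[]
for p,q in (((392,18),(358,365)),((277,9),(254,358))):
    e=ray('wrist',*p,4)-ray('wrist',*q,25);ang.append(np.degrees(np.arctan2(e[1],e[0])))
print(ang,'mid',m[:2]-85*u,'butt-15',m[:2]-155*u)
s=ctrl.read_state();print(s['position'],s['time'])
E
```

```text
[640.01190143 185.84148979   4.        ] [638.65968923 134.4015727    4.        ] 51.457686969680694
tip [639.33579533 160.12153124   4.        ] yaw -1.5057997371305478
[488.8396112  137.08883992  20.        ]
[486.2781658  190.00097564  20.        ]
[np.float64(-0.6557725728545293), np.float64(-1.54067393270398)] mid [554.36514837 162.35517297] butt-15 [484.38932147 164.19464263]
[529.44341858 180.65041127  30.01766763] 7.5
```

Call:
{"name": "play_rows", "arguments": {
  "increments": [
    [[8.5,0,0,-4,0],[8.5,0,2.5,-8,0],[8.5,0,2.5,-13,0],[8.5,0,2.5,-16,0],[8.5,0,2.5,-16,0]]
  ]
}}

```text
time: 8.12
position: [532.4, 155.2, 192.4]
eef_rot: [[0.999, 0.044, 0.004], [0.044, -0.999, 0.006], [0.004, -0.006, -1.0]]
force: [-0.1, 0.6, -0.3]
gripper_width: 0.997
```

```bash
python3 - <<'E'
from h import *
print(ctrl.read_state()['position'])
c=cal('wrist');np.savez('c3.npz',*c);snap('wrist','w3.png')
E
```

```text
[532.41111185 155.1791014  192.42146826]
```

View pics/w3.png

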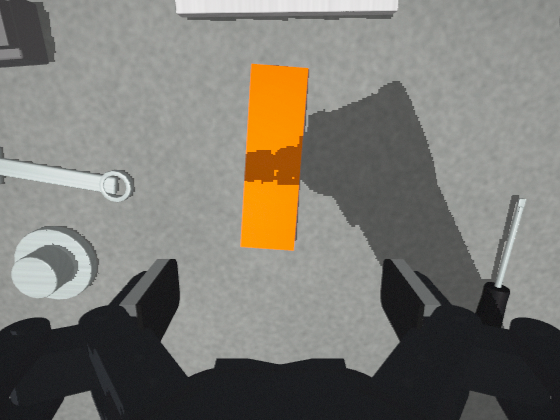

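The whole wedge is in view: tip corners (252,65) and (309,68), butt corners (241,248) and (296,250). The bed's front edge runs from (177,13) to (397,11).

```bash
python3 - <<'E'
from h import *
c=tuple(np.load('c3.npz').values())
r=lambda u,v,z:ray('',u,v,z,c)
a,b,p,q=r(252,65,4),r(309,68.5,4),r(241,248,27),r(296,250,27)
t=(a+b)/2;k=(p+q)/2;d=t-k;print('tip',t,'butt',k,np.hypot(*d[:2]),'yaw',np.degrees(np.arctan2(d[1],d[0])))
L,R=r(177,13,25),r(397,11,25);print('front',L,R,(L+R)/2,np.degrees(np.arctan2(-(L-R)[0],(L-R)[1])))
s=ctrl.read_state();print(s['position'],s['eef_rot'])
im=cv2.imread('pics/w3.png')
cr=im[0:40,160:420];cv2.imwrite('pics/c3.png',cv2.resize(cr,None,fx=3,fy=3,interpolation=cv2.INTER_NEAREST))
E
```

```text
tip [638.7022909  159.19693138   4.        ] butt [470.07023085 163.26362892  27.        ] 168.6810887631047 yaw -1.3814659680054315
front [673.62252084 245.69534592  25.        ] [682.7522528   65.90162698  25.        ] [678.18738682 155.79848645  25.        ] 2.906921370830933
[531.26429846 154.8329097  190.67247973] [[ 9.99011494e-01  4.44446581e-02  8.41030798e-04]
 [ 4.44401879e-02 -9.99000784e-01  4.74384966e-03]
 [ 1.05102920e-03 -4.70178477e-03 -9.99988394e-01]]
```

Call:
{"name": "play_rows", "arguments": {
  "increments": [
    [[8.5,-2.1,-0.5,4,4],[8.5,-4.2,-1,8,4],[8.5,-4.2,-1,12,4],[8.5,-4.2,-1,15,4],[8.5,-4.2,-1,15,4]]
  ]
}}

```text
time: 8.8
position: [486.0, 162.6, 37.8]
eef_rot: [[1.0, -0.025, -0.006], [-0.025, -1.0, 0.002], [-0.006, -0.002, -1.0]]
force: [-0.2, -0.4, 0.4]
gripper_width: 0.994
```

Call:
{"name": "play_rows", "arguments": {
  "increments": [
    [[8.5,0.3,0,1.5,0],[8.5,0.3,0,2.8,0],[8.5,0.3,0,3.4,0],[8.5,0.3,0,3.4,0]]
  ]
}}

```text
time: 9.3
position: [488.7, 162.5, 3.6]
eef_rot: [[1.0, -0.025, -0.006], [-0.025, -1.0, 0.002], [-0.006, -0.002, -1.0]]
force: [-0.2, 0.4, -0.0]
gripper_width: 0.993
```

Call:
{"name": "play_rows", "arguments": {
  "increments": [
    [[4,0,0,0,0],[4,0,0,0,0],[4,0,0,0,0],[4,0,0,0,0],[4,0,0,0,0]]
  ],
  "force": 60
}}

```text
time: 9.93
position: [489.2, 162.9, 4.4]
eef_rot: [[1.0, -0.025, -0.005], [-0.025, -1.0, 0.003], [-0.005, -0.002, -1.0]]
force: [-1.5, -0.1, 6.2]
gripper_width: 0.595
```

Call:
{"name": "play_rows", "arguments": {
  "increments": [
    [[4,0,0.6,0,-1.5],[4,0,1.2,0,-3],[4,0,1.7,0,-4.1],[4,0,1.7,0,-4.1],[4,0,1.7,0,-4.1]]
  ]
}}

```text
time: 10.55
position: [488.8, 145.1, 4.4]
eef_rot: [[0.999, 0.046, -0.005], [0.046, -0.999, 0.002], [-0.005, -0.002, -1.0]]
force: [1.0, -2.2, 2.3]
gripper_width: 0.595
```

Call:
{"name": "play_rows", "arguments": {
  "increments": [
    [[4,1.5,0,0,0],[4,3,0,0,0],[4,4.5,0,0,0],[4,6,0,0,0],[4,7.5,0,0,0]]
  ]
}}

```text
time: 11.18
position: [561.9, 149.3, 4.4]
eef_rot: [[0.999, 0.047, -0.009], [0.047, -0.999, 0.001], [-0.009, -0.002, -1.0]]
force: [-7.2, -0.9, 13.3]
gripper_width: 0.596
```

```bash
python3 - <<'E'
from h import *
s=ctrl.read_state();print(s['position'],s['force'],s['eef_rot'])
w=snap('wrist','w4.png');t=snap('top','t4.png')
z=cv2.resize(t[80:200,140:260],(420,420),interpolation=cv2.INTER_CUBIC)
cv2.imwrite('pics/c4.png',cv2.resize(np.hstack([w,z]),None,fx=.8,fy=.8)[:,:,::-1])
E
```

```text
[561.86381945 149.33328461   4.37602779] [-7.21383591 -0.86779055 13.2664328 ] [[ 0.99886914  0.04659005 -0.00947636]
 [ 0.04660594 -0.99891228  0.00146225]
 [-0.00939792 -0.00190225 -0.99995403]]
```

View pics/c4.png

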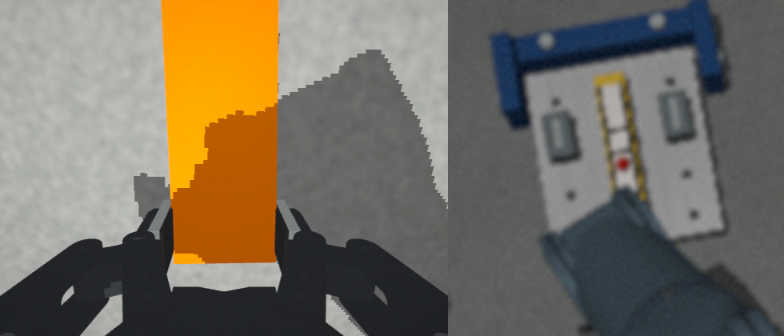

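The wedge is held squarely, entering about 34 mm under the bed, and the ball has not moved. Next I push on while tracking the ball in the scene camera.

```bash
cat >> h.py <<'E'
def redpix(im,n):
    u0,v0=proj(n,(740,157,48)).astype(int);hsv=cv2.cvtColor(im,cv2.COLOR_RGB2HSV).astype(int)
    m=(((hsv[...,0]<7)|(hsv[...,0]>172))&(hsv[...,1]>140)&(hsv[...,2]>70)).astype(float)
    k=np.zeros_like(m);k[v0-45:v0+45,u0-45:u0+45]=1;m*=k
    v,u=np.nonzero(m);w=m[v,u];return (u.mean(),v.mean(),len(u)) if len(u) else None
X=np.array([.9989,.047,0])
def along(n,im,rise=0):
    r=redpix(im,n);return (None if r is None else (r,float((ray(n,r[0],r[1],48+rise)-[678,155,0])@X)))
def track():
    for n,f in(('scene','s0.png'),('top','t0.png')):
        i0=cv2.imread('pics/'+f)[:,:,::-1].copy();a=along(n,i0);im=np.array(cams.snapshot(n));b=along(n,im)
        if b is None: print(n,a,None);continue
        x=-26
        for _ in range(20): x=-26+along(n,im,3.5*(x+26)/26)[1]-a[1]
        print(n,a,b,'ball',round(x,1))
    s=ctrl.read_state();print(s['time'],s['position'].round(1) if hasattr(s['position'],'round') else s['position'],s['force'])
E
python3 -c "from h import *;track()"
```

```text
scene ((np.float64(370.8421052631579), np.float64(255.8421052631579), 19), 70.1550966017717) ((np.float64(370.8888888888889), np.float64(255.72222222222223), 18), 69.82062688000721) ball -26.4
top ((np.float64(202.125), np.float64(138.125), 8), 82.00928158577774) ((np.float64(202.0), np.float64(138.0), 9), 82.45739607748158) ball -25.6
11.375 [565.  149.2   4.5] [2.50680767 1.36556487 2.05436543]
```

Call:
{"name": "play_rows", "arguments": {
  "increments": [
    [[4,1,0,0,0],[4,2,0,-0.02,0],[4,3,0,-0.04,0],[4,4,0,-0.05,0],[4,5,0,-0.05,0]]
  ]
}}

```text
time: 12.0
position: [609.5, 151.8, 4.4]
eef_rot: [[0.999, 0.047, -0.013], [0.047, -0.999, 0.001], [-0.013, -0.002, -1.0]]
force: [-14.1, -0.4, 16.0]
gripper_width: 0.594
```

Call:
{"name": "play_rows", "arguments": {
  "increments": [
    [[4,0.3,0,0,0],[4,0.3,0,0,0],[4,0.3,0,0,0],[4,0.3,0,0,0],[4,0.3,0,0,0]]
  ]
}}

```text
time: 12.62
position: [610.9, 151.9, 4.4]
eef_rot: [[0.999, 0.047, -0.016], [0.047, -0.999, 0.0], [-0.016, -0.001, -1.0]]
force: [-5.4, -1.3, 8.1]
gripper_width: 0.595
```

```bash
python3 -c "from h import *;track()"
```

```text
scene ((np.float64(370.8421052631579), np.float64(255.8421052631579), 19), 70.1550966017717) ((np.float64(372.5), np.float64(257.6363636363636), 22), 77.30412123697079) ball -18.0
top ((np.float64(202.125), np.float64(138.125), 8), 82.00928158577774) None
12.725 [610.9 151.9   4.4] [-5.49503447 -0.65676278  7.84950641]
```

Call:
{"name": "play_rows", "arguments": {
  "increments": [
    [[4,0.6,0,0,0],[4,1.2,0,0,0],[4,1.8,0,-0.02,0],[4,2.2,0,-0.02,0],[4,2.2,0,-0.02,0]]
  ]
}}

```text
time: 13.35
position: [628.7, 153.7, 4.4]
eef_rot: [[0.999, 0.048, -0.024], [0.048, -0.999, -0.0], [-0.024, -0.001, -1.0]]
force: [-13.5, -1.1, 16.1]
gripper_width: 0.6
```

Call:
{"name": "play_rows", "arguments": {
  "increments": [
    [[4,0,0,0,0],[4,0,0,0,0],[4,0,0,0,0],[4,0,0,0,0],[4,0,0,0,0]]
  ]
}}

```text
time: 13.98
position: [628.6, 153.7, 4.5]
eef_rot: [[0.999, 0.048, -0.024], [0.048, -0.999, -0.0], [-0.024, -0.001, -1.0]]
force: [-2.3, -1.0, 4.4]
gripper_width: 0.593
```

Call:
{"name": "play_rows", "arguments": {
  "increments": [
    [[4,0,0,0,0],[4,0,0,0,0],[4,0,0,0,0],[4,0,0,0,0],[4,0,0,0,0]]
  ]
}}

```text
time: 14.6
position: [628.5, 153.7, 4.5]
eef_rot: [[0.999, 0.048, -0.025], [0.048, -0.999, -0.0], [-0.025, -0.001, -1.0]]
force: [-3.0, -0.8, 4.9]
gripper_width: 0.596
```

```bash
python3 -c "
from h import *;track()
im=snap('scene','s5.png');cv2.imwrite('pics/c5.png',cv2.resize(im[220:310,310:460],None,fx=5,fy=5,interpolation=cv2.INTER_CUBIC)[:,:,::-1])"
```

```text
scene ((np.float64(370.8421052631579), np.float64(255.8421052631579), 19), 70.1550966017717) ((np.float64(374.57142857142856), np.float64(260.0952380952381), 21), 86.8076297767208) ball -7.5
top ((np.float64(202.125), np.float64(138.125), 8), 82.00928158577774) None
14.7 [628.6 153.7   4.5] [-0.95965119 -0.89198693  4.97743177]
```

View pics/c5.png

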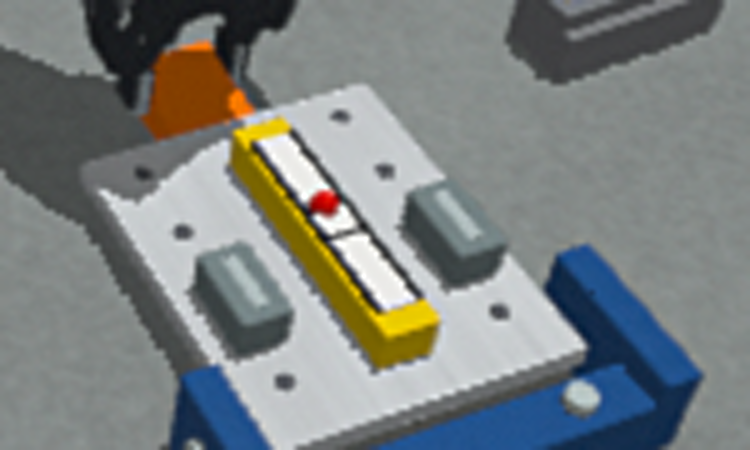

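The scene crop shows the ball at (324,203), covering the front line; the rear line is at (345,232). That fits −7.5 mm, so about 14 mm more is needed.

Call:
{"name": "play_rows", "arguments": {
  "increments": [
    [[4,0.5,0,0,0],[4,1.0,0,0,0],[4,1.5,0,0,0],[4,1.5,0,0,0],[4,1.5,0,0,0]]
  ]
}}

```text
time: 15.38
position: [639.7, 155.0, 4.3]
eef_rot: [[0.998, 0.049, -0.032], [0.049, -0.999, -0.001], [-0.032, -0.001, -0.999]]
force: [-13.2, -1.5, 18.8]
gripper_width: 0.595
```

Call:
{"name": "play_rows", "arguments": {
  "increments": [
    [[4,0,0,0,0],[4,0,0,0,0],[4,0,0,0,0],[4,0,0,0,0],[4,0,0,0,0]]
  ]
}}

```text
time: 16.0
position: [639.6, 155.0, 4.4]
eef_rot: [[0.998, 0.049, -0.032], [0.049, -0.999, -0.001], [-0.033, -0.001, -0.999]]
force: [-3.2, -1.5, 5.7]
gripper_width: 0.598
```

Call:
{"name": "play_rows", "arguments": {
  "increments": [
    [[4,0,0,0,0],[4,0,0,0,0],[4,0,0,0,0],[4,0,0,0,0],[4,0,0,0,0]]
  ]
}}

```text
time: 16.62
position: [639.6, 155.0, 4.4]
eef_rot: [[0.998, 0.049, -0.033], [0.049, -0.999, -0.001], [-0.033, -0.001, -0.999]]
force: [-3.1, -1.4, 4.8]
gripper_width: 0.595
```

```bash
python3 -c "
from h import *;track()"
```

```text
scene ((np.float64(370.8421052631579), np.float64(255.8421052631579), 19), 70.1550966017717) ((np.float64(375.57142857142856), np.float64(261.2857142857143), 21), 91.36183831738747) ball -2.5
top ((np.float64(202.125), np.float64(138.125), 8), 82.00928158577774) None
16.725 [639.6 155.1   4.4] [-2.9641853  -0.63682691  5.20511057]
```

Call:
{"name": "play_rows", "arguments": {
  "increments": [
    [[4,0.3,0,0,0],[4,0.6,0,0,0],[4,0.75,0,0,0],[4,0.75,0,0,0],[4,0.75,0,0,0]]
  ]
}}

```text
time: 17.35
position: [642.8, 155.6, 4.3]
eef_rot: [[0.998, 0.049, -0.042], [0.049, -0.999, -0.002], [-0.042, 0.0, -0.999]]
force: [-15.4, -1.5, 18.6]
gripper_width: 0.594
```

Call:
{"name": "play_rows", "arguments": {
  "increments": [
    [[6,0,0,0,0],[8.5,0,0,0,0],[8.5,0,0,0,0],[8.5,0,0,0,0],[8.5,0,0,0,0]]
  ]
}}

```text
time: 17.98
position: [642.9, 155.6, 4.2]
eef_rot: [[0.998, 0.049, -0.042], [0.049, -0.999, -0.002], [-0.042, 0.0, -0.999]]
force: [0.1, 0.4, -0.6]
gripper_width: 0.995
```

Call:
{"name": "play_rows", "arguments": {
  "increments": [
    [[8.5,-0.5,0,-3,0],[8.5,-1.5,0,-8,0],[8.5,-1.5,0,-13,0],[8.5,-1.5,0,-17,0],[8.5,-1.5,0,-17,0]]
  ]
}}

```text
time: 18.6
position: [637.6, 155.9, 178.7]
eef_rot: [[0.998, 0.049, -0.034], [0.049, -0.999, -0.0], [-0.034, -0.001, -0.999]]
force: [-0.6, -0.7, -0.0]
gripper_width: 0.997
```

Call:
{"name": "play_rows", "arguments": {
  "increments": [
    [[8.5,0,0,0,0],[8.5,0,0,0,0],[8.5,0,0,0,0],[8.5,0,0,0,0],[8.5,0,0,0,0]]
  ]
}}

```text
time: 19.23
position: [637.4, 155.9, 178.4]
eef_rot: [[0.998, 0.049, -0.035], [0.049, -0.999, -0.0], [-0.035, -0.001, -0.999]]
force: [-0.2, -0.4, 0.1]
gripper_width: 0.994
```

```bash
python3 -c "
from h import *;track()
c=cal('wrist');np.savez('c6.npz',*c);snap('wrist','w6.png')"
```

```text
scene ((np.float64(370.8421052631579), np.float64(255.8421052631579), 19), 70.1550966017717) ((np.float64(376.0), np.float64(261.6521739130435), 23), 92.86783489685564) ball -0.8
top ((np.float64(202.125), np.float64(138.125), 8), 82.00928158577774) None
19.325 [637.5 155.9 178.6] [-0.45774304 -0.12293612  0.61568096]
```

View pics/w6.png

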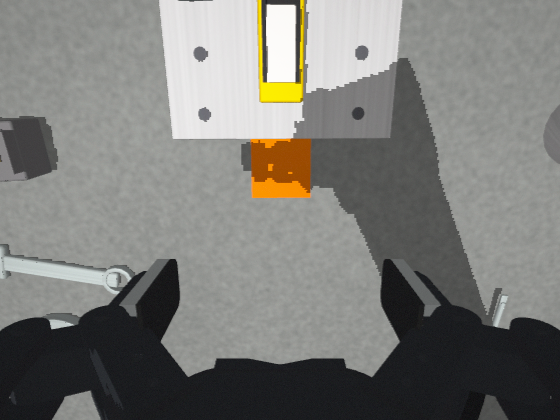

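The wedge carries the bed with its butt at (281,197), and the hand is clear. Moving forward to look down on the window.

Call:
{"name": "play_rows", "arguments": {
  "increments": [
    [[8.5,3,0,-1,0],[8.5,7,0,-2,0],[8.5,9,0,-2,0],[8.5,9,0,-2,0],[8.5,9,0,-2,0]]
  ]
}}

```text
time: 20.0
position: [727.1, 160.5, 195.2]
eef_rot: [[0.998, 0.049, -0.036], [0.049, -0.999, -0.0], [-0.036, -0.001, -0.999]]
force: [-0.4, 0.9, -0.3]
gripper_width: 0.996
```

Call:
{"name": "play_rows", "arguments": {
  "increments": [
    [[8.5,0,0,0,0],[8.5,0,0,0,0],[8.5,0,0,0,0],[8.5,0,0,0,0],[8.5,0,0,0,0]]
  ]
}}

```text
time: 20.62
position: [727.1, 160.4, 195.3]
eef_rot: [[0.998, 0.049, -0.036], [0.049, -0.999, -0.0], [-0.036, -0.001, -0.999]]
force: [-0.3, 0.2, -0.1]
gripper_width: 0.996
```

```bash
python3 -c "
from h import *;track()
c=cal('wrist');np.savez('c7.npz',*c);im=snap('wrist','w7.png');u,v=proj('wrist',(775,160,50)).astype(int);print(u,v)
cv2.imwrite('pics/c7.png',cv2.resize(im[max(0,v-100):v+100,u-130:u+130],None,fx=3,fy=3,interpolation=cv2.INTER_CUBIC)[:,:,::-1])"
```

```text
scene ((np.float64(370.8421052631579), np.float64(255.8421052631579), 19), 70.1550966017717) ((np.float64(376.04347826086956), np.float64(261.6521739130435), 23), 92.90738950155944) ball -0.8
top ((np.float64(202.125), np.float64(138.125), 8), 82.00928158577774) None
20.725 [727.2 160.4 195.2] [-0.34131965  0.18397688 -0.38579237]
282 128
```

View pics/c7.png

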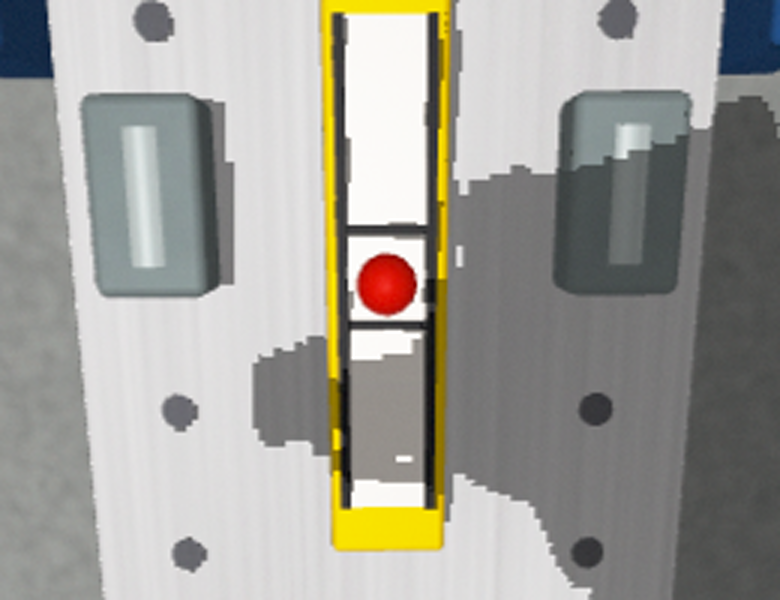

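The close crop shows the ball at row 284 between the lines at rows 230 and 324. That is about 1–2 mm to the front side, within tolerance, and it agrees with the scene estimate of −0.8 mm, which held steady over the last 1.4 s. Handing in.

```bash
python3 -c "
from h import *;track();order.sign_off()"
```

```text
scene ((np.float64(370.8421052631579), np.float64(255.8421052631579), 19), 70.1550966017717) ((np.float64(376.04347826086956), np.float64(261.6521739130435), 23), 92.90738950155944) ball -0.8
top ((np.float64(202.125), np.float64(138.125), 8), 82.00928158577774) None
20.875 [727.1 160.5 195.2] [ 0.10586915 -0.4081323   0.71929428]
the job is handed in; nothing more can be done
```

The bed is level by my readings, and I handed the job in at 20.9 s; no verdict came back.

I lifted the orange wedge out of the rack, stood it on the bench, let go and tipped it flat with an open finger. I then gripped it again across its width near the butt and pushed it about 115 mm under the bed (estimated from the hand position). Then I let go and backed the hand off.

- **Ball position:** the scene camera put the ball at −0.8 mm, steady over the last readings. The close wrist view put it at about −1.8 mm before allowing for parallax, clear of both lines. Both are within the 4 mm limit, and the two views differ by about 1 mm.
- **Top camera:** it could not check the ball at the end because the arm hid the level.
- **Other things on the bench:** no picture or reading showed any of them touched. I did not measure their positions again at the end.

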